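Sort look-alike blade tins by heft into the refill cradles

TASK

Three closed tins of gouge blades look alike, but one is full, one is part used and one is nearly empty: feel by lifting which is which. Set the full (heaviest) tin in the red cradle and the nearly empty (lightest) tin in the yellow cradle, lid side up and flat on the sloping pocket floor, and leave the part-used one standing lid up on the blue table. Do not tip a tin over or shove the other things about.

Things in the scene. Friction and masses are not known exactly. Their poses are not given: they have to be found in the camera images.
- tin_a: one of three look-alike closed tins of steel gouge blades: 60 mm diameter, 51 mm high, silver body 40 mm, black lid 11 mm, standing lid up. Origin: centre of its underside; z up through the lid. Weight cannot be seen: full 0.53 to 0.61 kg, part used 0.22 to 0.24 kg, nearly empty 0.10 kg; any tin may be any of these
- tin_b: one of three look-alike closed tins of steel gouge blades: 60 mm diameter, 51 mm high, silver body 40 mm, black lid 11 mm, standing lid up. Origin: centre of its underside; z up through the lid. Weight cannot be seen: full 0.53 to 0.61 kg, part used 0.22 to 0.24 kg, nearly empty 0.10 kg; any tin may be any of these
- tin_c: one of three look-alike closed tins of steel gouge blades: 60 mm diameter, 51 mm high, silver body 40 mm, black lid 11 mm, standing lid up. Origin: centre of its underside; z up through the lid. Weight cannot be seen: full 0.53 to 0.61 kg, part used 0.22 to 0.24 kg, nearly empty 0.10 kg; any tin may be any of these
- red_cradle: fixed red cradle on a steel foot: square pocket 67 x 67 mm inside, walls 15 mm high, 6 mm thick; floor slopes 28 degrees, open side leans to the robot. Its far wall, a leaning back board 78 mm high along the pocket axis, overhangs the pocket: a tin goes in only along the leaning axis. Origin on the table under the pocket, -x is the low side. The tin sits at point red_cradle_seat
- red_cradle_seat (a point): in the red cradle, where the underside centre of a seated tin rests: on the pocket floor, 3.5 mm down-slope of its middle (tin against the low lip), 68 mm above the table. z: pocket axis, out of it, up and towards the robot, 28 degrees from vertical; y: level, across the pocket; x: up the slope to the back board, 37 mm from here
- yellow_cradle: fixed yellow cradle on a steel foot: square pocket 67 x 67 mm inside, walls 15 mm high, 6 mm thick; floor slopes 28 degrees, open side leans to the robot. Its far wall, a leaning back board 78 mm high along the pocket axis, overhangs the pocket: a tin goes in only along the leaning axis. Origin on the table under the pocket, -x is the low side. The tin sits at point yellow_cradle_seat
- yellow_cradle_seat (a point): in the yellow cradle, where the underside centre of a seated tin rests: on the pocket floor, 3.5 mm down-slope of its middle (tin against the low lip), 68 mm above the table. z: pocket axis, out of it, up and towards the robot, 28 degrees from vertical; y: level, across the pocket; x: up the slope to the back board, 37 mm from here
- table: the blue work table, fixed, 1250 x 1700 mm; its origin is the middle of its flat top
- gouge_orange: bystander: orange-handled lino gouge, 120 mm long, 17 mm thick, lying flat; origin on the table under the front end of the handle, x towards the blade
- gouge_black: bystander: wooden-handled lino gouge, 120 mm long, 17 mm thick, lying flat; origin on the table under the front end of the handle, x towards the blade
- lino_plate: bystander: cut grey lino plate 150 x 100 x 5 mm lying flat between the cradles; origin centre of its underside
- roller: bystander: ink roller with black rubber drum (90 mm) and red handle, about 140 mm long, lying flat, 34 mm high; origin on the table near the drum end of the handle, handle towards its -x
- brush_pot: bystander: blue ceramic pot, 76 mm diameter, 95 mm high; origin centre of its underside
- glue: bystander: white glue bottle, 56 mm diameter, 130 mm high; origin centre of its underside
- ink_jar: bystander: black jar, 72 mm diameter, 70 mm high; origin centre of its underside

How it is judged:
At the end, for the whole second after the job is handed in: Heaviest tin in red (carrying over 4 N), lightest in yellow (0.6 to 4 N), lid up, underside centre within 8 mm of the seat point, axis within 0.12 rad of the pocket's axis; the middle tin stands lid up, within 0.1 rad of vertical, on the table (bearing 1.6 to 3.4 N); all at rest (((distance between tin_a and red_cradle_seat below 0.008 m and angle between the z axis of tin_a and the z axis of red_cradle_seat, either way round below 0.12 rad and angle between tin_a's own z axis and vertical below 0.9 rad) or (distance between tin_b and red_cradle_seat below 0.008 m and angle between the z axis of tin_b and the z axis of red_cradle_seat, either way round below 0.12 rad and angle between tin_b's own z axis and vertical below 0.9 rad) or (distance between tin_c and red_cradle_seat below 0.008 m and angle between the z axis of tin_c and the z axis of red_cradle_seat, either way round below 0.12 rad and angle between tin_c's own z axis and vertical below 0.9 rad)) and ((distance between tin_a and yellow_cradle_seat below 0.008 m and angle between the z axis of tin_a and the z axis of yellow_cradle_seat, either way round below 0.12 rad and angle between tin_a's own z axis and vertical below 0.9 rad) or (distance between tin_b and yellow_cradle_seat below 0.008 m and angle between the z axis of tin_b and the z axis of yellow_cradle_seat, either way round below 0.12 rad and angle between tin_b's own z axis and vertical below 0.9 rad) or (distance between tin_c and yellow_cradle_seat below 0.008 m and angle between the z axis of tin_c and the z axis of yellow_cradle_seat, either way round below 0.12 rad and angle between tin_c's own z axis and vertical below 0.9 rad)) and ((height (world z) of tin_a between -0.004 and 0.006 m and angle between tin_a's own z axis and vertical below 0.1 rad and contact force between tin_a and table between 1.6 and 3.4 N) or (height (world z) of tin_b between -0.004 and 0.006 m and angle between tin_b's own z axis and vertical below 0.1 rad and contact force between tin_b and table between 1.6 and 3.4 N) or (height (world z) of tin_c between -0.004 and 0.006 m and angle between tin_c's own z axis and vertical below 0.1 rad and contact force between tin_c and table between 1.6 and 3.4 N)) and contact force between red_cradle and anything else above 4 N and contact force between yellow_cradle and anything else between 0.6 and 4 N and linear speed of each of tin_a, tin_b, tin_c below 0.01 m/s); the robot touches nothing.
It fails at once if a tin is tipped over (its axis more than 1.1 rad, 63 degrees, from vertical) (angle between any of tin_a, tin_b, tin_c's own z axis and vertical above 1.1 rad).
It fails at once if a bystander (gouges, lino plate, roller, pot, glue, jar) is moved by more than 30 mm (distance of any of gouge_orange, gouge_black, lino_plate, roller, brush_pot, glue, ink_jar from where it was at the start of the episode above 0.03 m).
It also fails if it takes over 72 s, if anything falls off the work surface, if the arm or the gripper's body presses on something with over 40 N, if the wrist force passes 120 N, or if a joint passes its speed limit or range.

ROBOT

A 6-joint arm with a two-finger parallel gripper is mounted at the origin on the work surface. World frame = base frame: x ahead of the robot, y to its left, z up, the work surface at z = 0. Lengths are in m, angles in rad, forces in N, time in s.
With the tool pointing down it reaches from about 0.35 to 0.8 m from the base axis. Payload 7.3 kg.
Tool frame: the origin (TCP) lies between the finger pads; the fingertips stand 25 mm ahead of it and the grasp point (between the pads) lies 6 mm ahead of it (r.tip_extent is the distance from the TCP to the fingertips, in m); z points along the fingers, y is the line along which they close (so a half turn about z gives the same grasp; the last joint's range is limited). The gripper opens to 85 mm and grips with 20 to 120 N. Pads are 22 mm wide; open, the fingers measure 114 mm over their backs; the gripper's body (76 mm by 85 mm) begins 54 mm behind the grasp point. The pads swing forward as they close: fully open they stand 13 mm farther back than shut.
Start: joints at [-1.411, 0.342, 1.524, -0, 1.275, -0.146], TCP at [0.158, -0.501, 0.256] pointing down, gripper open.
Joint ranges: [-2.53, 2.53], [-0.77, 2.02], [0.04, 2.7], [-1, 4.14], [0.28, 2.66], [-3.11, 3.11]. Speed limits (rad/s): [2.57, 2.57, 3.14, 3.14, 3.14, 3.14].

INTERFACE

Orientations are given as a unit quaternion [x, y, z, w].
In Python, from workcell import r, command_gripper, optics gives the robot as it stands. The module is installed in compiled form; this text tells all that it offers. Calls block until the motion is done:
- r.reach(position, orientation): joint-space move of the TCP to a pose.
- r.move_straight(position, orientation=None, speed=0.15, max_force=None): straight line of the TCP; orientation=None keeps the orientation; speed is the mean speed in m/s. With max_force (N) it stops when the force on the tool has changed by that much, and returns True; else False.
- r.movej(angles): joint-space move.
- command_gripper(opening, force=None): finger opening in m; force is the grip in N (None keeps the last); returns when the fingers have stopped.
- r.hold(seconds).
- r.solve_ik(position, orientation): joint angles nearest the present ones, or None.
- r.read_state(): the state.
- optics.get_image(name): name is "scene" or "top" or "wrist"; returns (picture, depth): 480x640x3 uint8, red, green, blue; 480x640 float32, m along the optical axis (not along the pixel's ray), 0 where there is no reading.
- optics.camera_model(name): a dict with "K" (3x3 intrinsics, pixels), "k1" (the pictures are not rectified: a ray, as slopes to the right and down, at radius r is drawn at 1 + k1 r^2 times it, then the intrinsics apply), "R" (3x3) and "t" (3): a world point X has camera coordinates R X + t; the wrist camera has in their place "tool_from_camera" (4x4, takes a point from camera to tool coordinates, whose origin is the TCP and whose axes are the flange's). Camera axes: x right, y down, z forward; pixel columns grow to the right and rows downward; lengths in m; the calibration is good to about 2 mm. A picture is of the moment at which its call begins: read the wrist's pose just before it. camera_model takes no time and is no camera call.
A pose or a line that the arm cannot do raises r.PlanningError and nothing moves.
- r.finish_job(): hands the job in; it is judged then, once.
The state is a dict: "time_s": time; "joint_positions": joint angles; "dq": joint speeds; "tau": joint torques, N m; "eef_pos": TCP position; "eef_rot": TCP orientation; "contact_force": force on the tool from outside, world axes, zero at the start; "torque": the same for the moment, N m; "grip_width": finger opening in m; "grip_force": force on a finger pad.
Only numpy, scipy, OpenCV 4.12 (cv2) and the standard library are available. Lean on these libraries where they do the work, as an engineer would, in place of code of your own. Each camera call takes 0.05 s, during which the arm holds its last target. There are 200 camera calls.

## Working session

There is one attempt and no reset: what is moved stays moved. The work goes in short steps, each a Python script; the robot and the scene stay as the last script left them, time stands still between calls to the robot, and variables do not carry over. Pictures are saved under pics/ and viewed, at most 10 in all, crops included, and the job is handed in when it is done.

```bash
mkdir -p pics; ls
python3 - <<'E'
from workcell import r, command_gripper, optics
import cv2,numpy as np
for n in("scene","top"):
    p,d=optics.get_image(n); cv2.imwrite(f"pics/{n}0.png",p[:,:,::-1]); np.savez(f"{n}0.npz",p=p,d=d)
    m=optics.camera_model(n); print(n,m)
print(optics.camera_model("wrist")); s=r.read_state(); print(s)
E
```

```text
pics
scene {'K': array([[549.94292203,   0.        , 319.11321535],
       [  0.        , 549.94292203, 245.13750681],
       [  0.        ,   0.        ,   1.        ]]), 'k1': -0.14797098998296895, 'R': array([[ 0.24228096,  0.9701941 ,  0.00483248],
       [ 0.7388695 , -0.18128095, -0.64900622],
       [-0.62878597,  0.16081242, -0.76076775]]), 't': array([-0.14113735, -0.38779256,  1.57709326])}
top {'K': array([[586.13417565,   0.        , 318.7786743 ],
       [  0.        , 586.13417565, 244.30997715],
       [  0.        ,   0.        ,   1.        ]]), 'k1': 0.011272203941155618, 'R': array([[-0.02651923, -0.99951655,  0.01622951],
       [-0.99561143,  0.02495107, -0.09019604],
       [ 0.0897475 , -0.01855022, -0.99579178]]), 't': array([-0.01027913,  0.58246408,  1.22713482])}
{'K': array([[402.00195394,   0.        , 319.59878948],
       [  0.        , 402.00195394, 235.55815261],
       [  0.        ,   0.        ,   1.        ]]), 'k1': -0.06067893406442887, 'tool_from_camera': array([[ 5.04899704e-04, -9.51547674e-01, -3.07500843e-01,
         7.88031443e-02],
     
[... 253 characters left out ...]
'time_s': 0.1, 'joint_positions': array([-1.41101912e+00,  3.42647938e-01,  1.52490830e+00,  1.17241582e-05,
        1.27540906e+00, -1.45993908e-01]), 'dq': array([-0.00017702, -0.00368613, -0.00267661,  0.00080242, -0.00102166,
        0.00152439]), 'tau': array([ 1.19432047e-03, -4.34449089e+01, -2.46489143e+01, -1.26018299e-04,
        4.64193028e-03,  5.73792022e-06]), 'eef_pos': array([ 0.15801604, -0.50032047,  0.25570269]), 'eef_rot': array([ 9.88335778e-01,  1.52288934e-01,  8.77026850e-07, -6.86345017e-04]), 'contact_force': array([ 0.25038498,  0.45039861, -0.48229567]), 'torque': array([ 0.02011945, -0.01733632,  0.02403866]), 'grip_force': 0.0, 'grip_width': 0.08525456091558264}
```

View pics/top0.png

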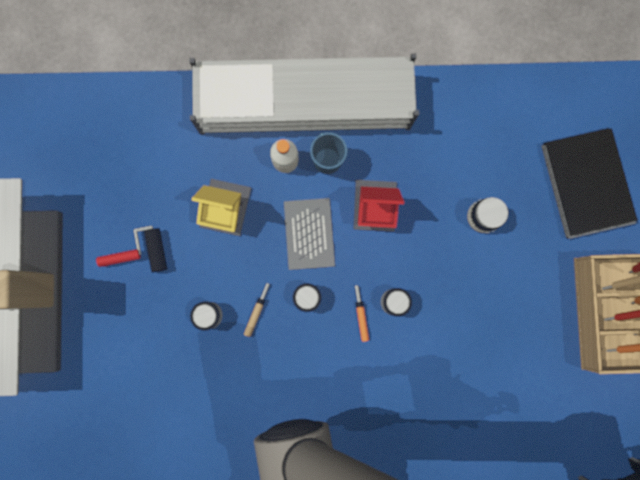

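View pics/scene0.png

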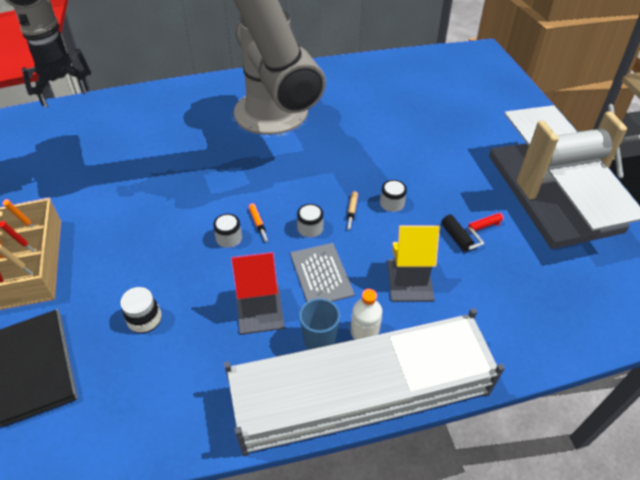

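Top view: tins are at (205,316), (307,297) and (397,301), gouges lie between them at about (257,310) and (361,313), and the yellow and red cradles are at (220,208) and (378,208). The scene view shows the same layout with the back boards facing away from the robot. Next I'll compute poses from both clouds.

```bash
cat > h.py <<'E'
import numpy as np, cv2
from scipy.optimize import least_squares
from scipy.spatial.transform import Rotation as Ro
def cloud(p,d,m,T=None):
    v,u=np.nonzero(d>0); z=d[v,u].astype(float)
    n=cv2.undistortPoints(np.c_[u,v].astype(float)[:,None],m["K"],np.array([m["k1"],0,0,0,0.]))[:,0]
    c=np.c_[n*z[:,None],z]
    X=(c-m["t"])@m["R"] if T is None else c@T[:3,:3].T+T[:3,3]
    return X,p[v,u].astype(int)
def Rseat(yaw):  # seat axes in world; z leans to -x
    return (Ro.from_euler('z',yaw)*Ro.from_euler('y',-28,degrees=True)).as_matrix()
BOX=np.array([[-36,43,-39.5,39.5,-6,0],[-36,-30,-39.5,39.5,-6,15],[-36,43,-39.5,-33.5,-6,15],[-36,43,33.5,39.5,-6,15],[37,43,-39.5,39.5,-6,78]])*1e-3
def sdf(q):
    c=(BOX[:,::2]+BOX[:,1::2])/2; h=(BOX[:,1::2]-BOX[:,::2])/2
    a=abs(q[:,None]-c)-h
    s=np.linalg.norm(np.maximum(a,0),axis=2)+np.minimum(a.max(2),0)
    return s.min(1)
def mask(C,col):
    R,G,B=C.T
    return ((R>110)&(G<70)&(B<70)) if col=="red" else ((R>110)&(G>90)&(B<70))
def fitc(X,C,col,near,rad=.08):
    k=mask(C,col)&(np.hypot(*(X[:,:2]-near).T)<rad)&(X[:,2]>.05); Q=X[k]
    best=None
    for y0 in(-.4,-.2,0,.2,.4):
        f=lambda a:sdf((Q-[a[0],a[1],.068+a[3]])@Rseat(a[2]))
        s=least_squares(f,[*near,y0,0],loss='soft_l1',f_scale=.002)
        if best is None or s.cost<best.cost:best=s
    return best.x,np.sqrt(np.mean(f(best.x)**2)),len(Q)
def tin(X,near,rad=.05):
    k=(np.hypot(*(X[:,:2]-near).T)<rad)&(abs(X[:,2]-.051)<.006)
    (c,rr)=cv2.minEnclosingCircle(X[k,:2].astype(np.float32)*1000)
    return np.array(c)/1000,rr,X[k,2].mean(),np.median(X[k,:2],0)
E
python3 - <<'E'
from workcell import optics
from h import *
P={}
for n in("top","scene"):
    z=np.load(n+"0.npz"); X,C=cloud(z["p"],z["d"],optics.camera_model(n)); P[n]=X,C
X,C=P["top"]
img=lambda u,v:X[np.flatnonzero((np.load("top0.npz")["d"]>0).ravel()[:v*640+u].sum()==np.arange(len(X)))[0]]
for n,px in dict(A=(205,316),B=(307,297),C=(397,301),gb=(255,318),gbt=(266,288),go=(362,320),got=(358,290),glue=(284,148),pot=(329,160),jar=(491,212),plate=(310,240)).items():
    w=img(*px); print(n,w.round(4))
    if len(n)==1:
        for k in P: print(k,*tin(P[k][0],w[:2]))
for col,px in(("red",(378,208)),("yellow",(220,208))):
    w=img(*px)
    for k in P:
        print(col,k,fitc(*P[k],col,w[:2]))
    k1=[np.vstack([P[k][j] for k in P]) for j in(0,1)]
    print(col,"both",fitc(*k1,col,w[:2]))
E
```

```text
A [0.437  0.2139 0.052 ]
top [0.43777945 0.21651384] 30.171518325805664 0.05040874351618008 [0.43755007 0.21624831]
scene [0.43993954 0.21543036] 32.127132415771484 0.05082103430517956 [0.44248581 0.21639749]
B [0.4705 0.0026 0.0508]
top [0.46987741 0.00420955] 30.084796905517578 0.05057785829611972 [0.47016083 0.00439948]
scene [0.47293719 0.00614484] 32.305355072021484 0.05053584290247427 [0.47469572 0.00584837]
C [ 0.4572 -0.1845  0.0514]
top [ 0.45505896 -0.18467686] 30.477378845214844 0.05076775275274196 [ 0.45498392 -0.18421426]
scene [ 0.45750513 -0.18338948] 31.176620483398438 0.05055765890539585 [ 0.46041353 -0.18342468]
gb [0.4289 0.1146 0.0136]
gbt [0.4922 0.0907 0.0049]
go [ 0.4184 -0.1137  0.0125]
got [ 0.4827 -0.1084 -0.001 ]
glue [0.7657 0.0405 0.1336]
pot [ 0.7697 -0.0531  0.006 ]
jar [ 0.6365 -0.3846  0.0708]
plate [ 0.594  -0.0069  0.003 ]
red top (array([ 0.65082417, -0.14934507, -0.07723221,  0.00170901]), np.float64(0.0013915562324150136), 1451)
red scene (array([ 0.65417522, -0.14432882, -0.0834535 , -0.00162107]), np.float64(0.0016711018121752976), 1619)
red both (array([ 0.65162891, -0.14949833, -0.08348671,  0.00144951]), np.float64(0.0017060199349258696), 3070)
yellow top (array([ 6.56115996e-01,  1.81150781e-01, -2.32261083e-01,  6.27910873e-04]), np.float64(0.0009446611719332531), 76)
yellow scene (array([ 6.58052276e-01,  1.81391255e-01, -2.39376353e-01,  3.26370290e-04]), np.float64(0.0015777091525587675), 1573)
yellow both (array([ 6.57919875e-01,  1.81028917e-01, -2.38599774e-01,  3.66738934e-04]), np.float64(0.0015589919287366282), 1649)
```

```bash
cat >> h.py <<'E'
def quat(x,y,z): return Ro.from_matrix(np.c_[x,y,z]).as_quat()
def qseat(yaw,s):   # s=+1: tool x = up-slope
    R=Rseat(yaw); return quat(s*R[:,0],-s*R[:,1],-R[:,2])
def qdown(a):       # tool y (closing) along heading a
    y=np.array([np.cos(a),np.sin(a),0]); z=np.array([0,0,-1.]); return quat(np.cross(y,z),y,z)
SEAT={"red":(.6513,-.1485,-.080),"yellow":(.6572,.181,-.236)}
TIN={"A":(.4385,.2163),"B":(.4706,.0046),"C":(.4558,-.1842)}
E
python3 - <<'E'
from workcell import r
from h import *
for n,(x,y,w) in SEAT.items():
    for s in(1,-1):
        for h in(.043,.12,.2):
            q=r.solve_ik(np.array([x,y,.068])+h*Rseat(w)[:,2],qseat(w,s)); print(n,s,h,None if q is None else np.round(q,2))
for n,(x,y) in TIN.items():
    for a in np.radians([0,30,60,90,120,150,180,210,270,330]):
        q=[r.solve_ik([x,y,z],qdown(a)) for z in(.043,.2)]; print(n,np.degrees(a).round(),[None if k is None else np.round(k,2) for k in q])
E
```

```text
red 1 0.043 [-0.42  0.55  1.78  0.43  0.38  0.87]
red 1 0.12 [-0.44  0.39  1.81  0.35  0.5   0.94]
red 1 0.2 [-0.47  0.24  1.81  0.3   0.66  0.98]
red -1 0.043 [-0.42  0.55  1.78  0.43  0.38 -2.27]
red -1 0.12 [-0.44  0.39  1.81  0.35  0.5  -2.2 ]
red -1 0.2 [-0.47  0.24  1.81  0.3   0.66 -2.16]
yellow 1 0.043 [ 0.27  0.6   1.67 -0.5   0.49  2.48]
yellow 1 0.12 [ 0.3   0.46  1.69 -0.44  0.6   2.42]
yellow 1 0.2 [ 0.34  0.33  1.68 -0.38  0.75  2.38]
yellow -1 0.043 [ 0.27  0.6   1.67 -0.5   0.49 -0.66]
yellow -1 0.12 [ 0.3   0.46  1.69 -0.44  0.6  -0.72]
yellow -1 0.2 [ 0.34  0.33  1.68 -0.38  0.75 -0.76]
A 0.0 [array([ 0.3 ,  0.57,  1.87, -0.  ,  0.71,  0.3 ]), array([ 0.3 ,  0.33,  1.71, -0.  ,  1.1 ,  0.3 ])]
A 30.0 [array([ 0.3 ,  0.57,  1.87, -0.  ,  0.71, -0.22]), array([ 0.3 ,  0.33,  1.71, -0.  ,  1.1 , -0.22])]
A 60.0 [array([ 0.3 ,  0.57,  1.87, -0.  ,  0.71, -0.75]), array([ 0.3 ,  0.33,  1.71, -0.  ,  1.1 , -0.75])]
A 90.0 [array([ 0.3 ,  0.57,  1.87, -0.  ,  0.71, -1.27]), array([ 0.3 ,  0.33,  1.71, -0.  ,  1.1 , -1.27])]
A 120.0 [array([ 0.3 ,  0.57,  1.87, -0.  ,  0.71
[... 2036 characters left out ...]
1.1 , -1.59])]
C 90.0 [array([-0.54,  0.57,  1.86, -0.  ,  0.71, -2.11]), array([-0.54,  0.34,  1.7 , -0.  ,  1.1 , -2.11])]
C 120.0 [array([-0.54,  0.57,  1.86, -0.  ,  0.71, -2.63]), array([-0.54,  0.34,  1.7 , -0.  ,  1.1 , -2.63])]
C 150.0 [None, None]
C 180.0 [array([-0.54,  0.57,  1.86, -0.  ,  0.71,  2.6 ]), array([-0.54,  0.34,  1.7 , -0.  ,  1.1 ,  2.6 ])]
C 210.0 [array([-0.54,  0.57,  1.86, -0.  ,  0.71,  2.08]), array([-0.54,  0.34,  1.7 , -0.  ,  1.1 ,  2.08])]
C 270.0 [array([-0.54,  0.57,  1.86, -0.  ,  0.71,  1.03]), array([-0.54,  0.34,  1.7 , -0.  ,  1.1 ,  1.03])]
C 330.0 [array([-0.54,  0.57,  1.86, -0.  ,  0.71, -0.02]), array([-0.54,  0.34,  1.7 , -0.  ,  1.1 , -0.02])]
```

```bash
cat >> h.py <<'E'
def wrist(r,optics):
    s=r.read_state(); T=np.eye(4); T[:3,:3]=Ro.from_quat(s["eef_rot"]).as_matrix(); T[:3,3]=s["eef_pos"]
    p,d=optics.get_image("wrist"); m=optics.camera_model("wrist")
    return (p,d)+cloud(p,d,m,T@m["tool_from_camera"])
E
python3 - <<'E'
from workcell import r, optics
from h import *
for n,(x,y,w) in SEAT.items():
    r.reach(np.array([x,y,.068])+.16*Rseat(w)[:,2],qseat(w,-1)); r.hold(.2)
    p,d,X,C=wrist(r,optics); np.savez(f"w_{n}.npz",p=p,d=d,X=X,C=C); cv2.imwrite(f"pics/w_{n}.png",p[:,:,::-1])
    print(n,fitc(X,C,n,(x,y)),r.read_state()["time_s"])
x,y=TIN["A"]; r.reach([x,y,.2],qdown(0)); r.hold(.2)
p,d,X,C=wrist(r,optics); cv2.imwrite("pics/w_A.png",p[:,:,::-1]); print(tin(X,(x,y)),r.read_state()["time_s"])
cv2.imwrite("pics/w_all.png",cv2.resize(np.hstack([cv2.imread(f"pics/w_{k}.png") for k in("red","yellow")]),(800,300)))
E
```

```text
red (array([ 6.51780891e-01, -1.48330951e-01, -7.97527471e-02,  5.92259128e-04]), np.float64(0.0006495531225044337), 11946) 2.35
yellow (array([ 6.56970653e-01,  1.81793983e-01, -2.41240671e-01,  5.53782412e-04]), np.float64(0.0006236304783943309), 4874) 3.8917
(array([0.43816479, 0.2179554 ]), 30.429950714111328, np.float64(0.05128798908786154), array([0.43783494, 0.21982117])) 5.125
```

View pics/w_all.png

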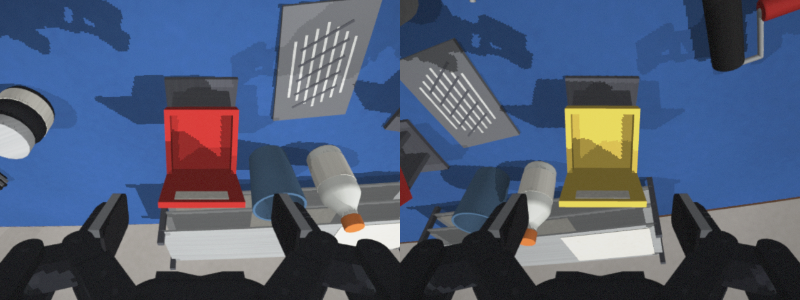

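The wrist view shows both pockets empty and unobstructed. The fits are within 0.65 mm RMS, so I'll weigh tin A.

```bash
cat >> h.py <<'E'
SEAT={"red":(.6518,-.1483,-.080),"yellow":(.6570,.1817,-.2405)}
GZ=.044
def meanF(r,n=10):
    f=[]
    for _ in range(n): r.hold(.05); f.append(r.read_state()["contact_force"])
    return np.mean(f,0)
def pick(r,grip,x,y):
    f0=meanF(r); r.move_straight([x,y,GZ],qdown(0),speed=.12); grip(.05,50)
    s=r.read_state(); print("grip",s["grip_width"],s["grip_force"],s["eef_pos"])
    r.move_straight([x,y,.2],speed=.12); r.hold(.3); f1=meanF(r); print("dF",(f1-f0).round(2),"t",r.read_state()["time_s"])
E
python3 - <<'E'
from workcell import r, optics, command_gripper
from h import *
pick(r,command_gripper,.4382,.2176)
p,d,X,C=wrist(r,optics); cv2.imwrite("pics/gA.png",p[:,:,::-1])
E
```

```text
grip 0.05750377469512094 54.02347209106665 [0.43847898 0.21770606 0.04469571]
dF [-0.28 -0.11 -2.38] t 9.7
```

View pics/gA.png

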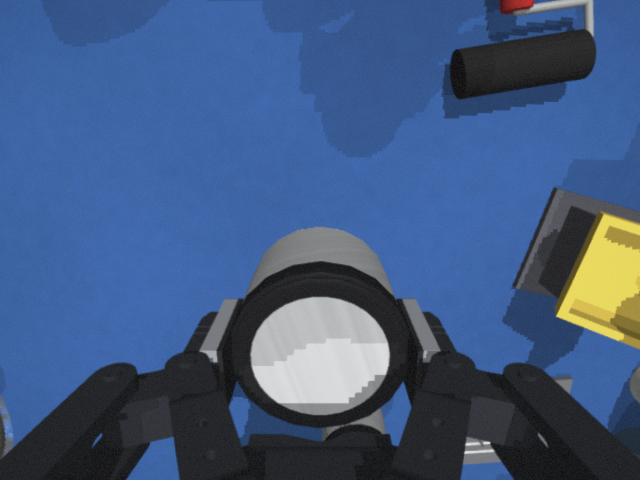

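The picture shows tin A held straight between the pads, centred near (320,350). It weighs about 2.4 N, so it is the part-used tin. I'll set it back and weigh B.

Run:
```python
from workcell import r, optics, command_gripper
from h import *
s=r.read_state()["eef_pos"]
r.move_straight([s[0],s[1],GZ+.003],speed=.12); print(r.move_straight([s[0],s[1],GZ-.001],speed=.02,max_force=2),r.read_state()["eef_pos"])
command_gripper(.085); r.hold(.1); r.move_straight([s[0],s[1],.2],speed=.15)
x,y=TIN["B"]; r.reach([x,y,.2],qdown(0)); r.hold(.2)
p,d,X,C=wrist(r,optics); c=tin(X,(x,y)); print(c)
y=(c[0][1]*2+y)/3; pick(r,command_gripper,c[0][0],y)
```

```text
True [0.43886774 0.21786772 0.04468441]
(array([0.47004507, 0.00517637]), 30.42629051208496, np.float64(0.05128317221390457), array([0.47029951, 0.00697964]))
grip 0.058717705047720246 52.50686142593622 [0.47035381 0.00495063 0.0450037 ]
dF [ 0.09 -0.31 -0.8 ] t 18.7917
```

B is the nearly empty tin, so it goes in yellow.

```bash
cat >> h.py <<'E'
def place(r,grip,n,mf):
    x,y,w=SEAT[n]; R=Rseat(w); q=qseat(w,-1); P=lambda h,dx=.002: np.array([x,y,.0685])+R@[dx,0,h]
    r.reach(P(.22),q); r.move_straight(P(GZ+.02),speed=.12); r.hold(.2)
    hit=r.move_straight(P(GZ-.001),speed=.02,max_force=mf); s=r.read_state()
    print("hit",hit,"seat coords",(R.T@(s["eef_pos"]-[x,y,.0685])*1e3).round(1),s["contact_force"].round(2))
    grip(.085); r.hold(.2); r.move_straight(P(.22),speed=.15)
    p,d,X,C=wrist(r,__import__("workcell").optics); cv2.imwrite(f"pics/placed_{n}.png",p[:,:,::-1])
    Q=(X-[x,y,.068])@R; k=(np.hypot(Q[:,0],Q[:,1])<.034)&(abs(Q[:,2]-.051)<.008); Q=Q[k]
    a=np.linalg.lstsq(np.c_[Q[:,:2],np.ones(len(Q))],Q[:,2],rcond=None)[0]
    print("lid slopes,h",a.round(3),"centre",np.array(cv2.minEnclosingCircle(Q[:,:2].astype(np.float32))[0]).round(4),"t",r.read_state()["time_s"])
E
python3 - <<'E'
from workcell import r, optics, command_gripper
from h import *
place(r,command_gripper,"yellow",3)
E
```

```text
hit True seat coords [ 1.8 -0.1 45.1] [-1.99 -0.69  4.25]
lid slopes,h [ 0.013 -0.     0.052] centre [-0.0001 -0.0007] t 24.175
```

View pics/placed_yellow.png

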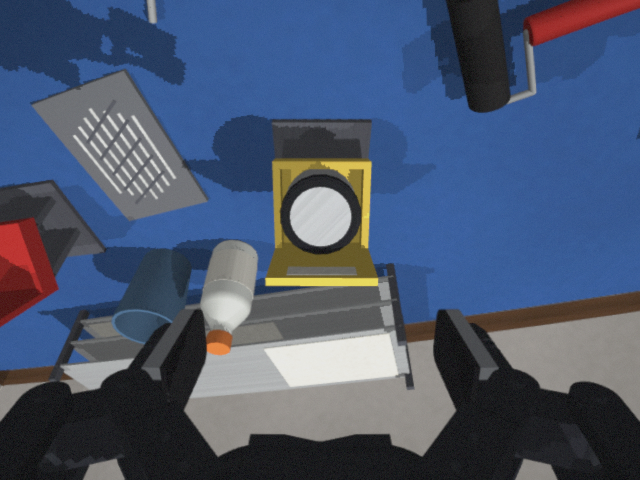

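The picture shows the tin seated squarely in the yellow pocket, with its lid at (320,215). It lies flat and against the low lip. C goes next.

Run:
```python
from workcell import r, optics, command_gripper
from h import *
x,y=TIN["C"]; r.reach([x,y,.2],qdown(0)); r.hold(.2)
p,d,X,C=wrist(r,optics); c=tin(X,(x,y)); print(c)
assert np.hypot(*(c[0]-[x,y]))<.006
pick(r,command_gripper,c[0][0],(c[0][1]*2+y)/3)
```

```text
(array([ 0.45496823, -0.18381085]), 30.471647262573242, np.float64(0.051275723716855605), array([ 0.45529347, -0.18198277]))
grip 0.05902620102734139 52.675845958292484 [ 0.45504966 -0.18408382  0.04499529]
dF [-0.01  0.09 -5.28] t 30.5167
```

C is the full tin, at about 5.3 N, so it goes in red.

Run:
```python
from workcell import r, optics, command_gripper
from h import *
place(r,command_gripper,"red",4)
p,d=optics.get_image("top"); cv2.imwrite("pics/top1.png",p[:,:,::-1])
a=cv2.imread("pics/placed_red.png"); cv2.imwrite("pics/end.png",cv2.resize(np.hstack([a,p[:,:,::-1]]),(800,300)))
```

```text
hit True seat coords [ 1.6  0.  45. ] [-2.25 -0.15  5.52]
lid slopes,h [0.013 0.001 0.051] centre [ 0.0003 -0.0006] t 36.425
```

View pics/end.png

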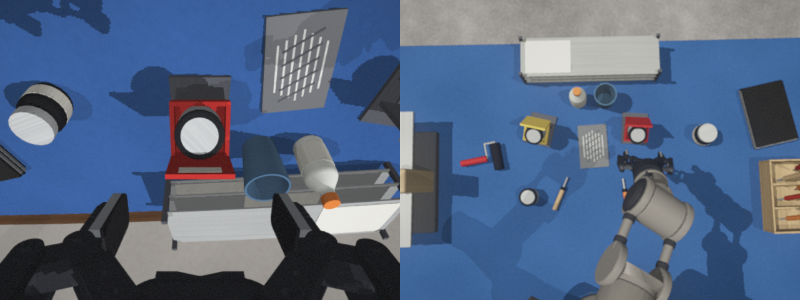

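The left half shows the tin seated in red at (203,132). The right half shows tin A standing at (527,197), yellow filled at (534,135), and the bystanders in place.

```bash
python3 -c "
from workcell import r
r.hold(.5); print(r.finish_job())"
```

```text
the job is handed in; nothing more can be done
None
```

The job is handed in: tin C (full, about 5.3 N) is in the red cradle, tin B (nearly empty, about 0.8 N) is in the yellow cradle, and tin A (part used, about 2.4 N) stands lid up on the table; the last camera checks showed both cradle tins flat and on the seat point, but no verdict was returned.

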